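# Clear the fixture corner and hold a bracket in it for welding

### The job

The red tote of pins is standing in the corner of the welding fixture: hang it by its bar handle on both prongs of the grey hook stand and let go of it. Then set the steel bracket flat on the fixture plate and press it into the corner, the long edge of its foot flush against the long blue stop bar and a short edge flush against the short one, and finish while still gripping it and pushing it firmly against both, so that I can finish welding its web. Leave the other things on the bench alone.

Things in the scene. Friction and masses are not known exactly. Their poses are not given: they have to be found in the camera images.
- tote_bar (a point): the middle of the red tote's bar handle, on the bar's axis, 122 mm above the centre of the tote's underside. The bar is round, 10 mm thick, 120 mm long between its two end straps, along the tote's y. z is up. The tote starts standing on the fixture plate, in the corner.
- tote: the red sheet-steel tote, an open box 70 mm (its x) by 126 mm (its y) by 48 mm high with fixture pins in it up to 51 mm high, end straps 22 mm wide up to the bar, mass about 0.4 kg; it is the same both ways round. Origin at the centre of its underside.
- hook_seat (a point): where the middle of the hung tote's bar lies: midway between the two prongs, half-way along them, 9 mm above their axes and 159 mm above the bench. Prongs: level 8 mm round bars 80 mm apart centre to centre, along x, free air between them; the cross plate is 47 mm away towards +x, the turned-up ends (28 mm above the prong axes) 40 mm away towards -x. y runs from prong to prong.
- hook: the grey hook stand, fixed to the bench: foot plate 110 x 110 x 8 mm, post 30 x 30 mm and 153 mm high, cross plate 115 mm wide with its top 5 mm above the prong axes. Origin at the centre of the underside; the prongs point to its -x.
- bracket_mid (a point): the middle of the steel bracket, 30 mm above its underside, in the web; z up, axes as the bracket's. It starts upright on the bench.
- bracket: the steel tool-rest bracket: foot plate 90 mm (its x) by 60 mm (its y) by 10 mm thick, and on its middle an upright web 10 mm thick (its y), 60 mm long (its x), up to 60 mm above the underside; the same both ways round. Mass about 0.65 kg; milled steel, slides on plate and bars with friction about 0.35. Origin at the centre of its underside.
- corner (a point): inside corner of the fixture, on the plate's top face (12 mm above the bench), where the inner faces of the two blue stop bars would meet. x points into the long bar, y into the short one, z up. The bars are 20 mm high above the plate, each stops 10 mm short of the corner. The seated bracket's middle (point bracket_mid) is at x -30, y -45, z +30 mm from here, its x along this y.
- fixture: the steel fixture plate, 260 mm (x) by 320 mm (y) by 12 mm, with a grid of holes, fixed to the bench. Origin at the centre of its underside; same axes as the corner.
- fence_long: the long blue stop bar, 30 x 220 x 20 mm along the fixture's y, on the plate's +x side, rigidly bolted down; origin at the middle of its underside. Its bolt heads rise 8 mm above its top.
- fence_short: the short blue stop bar, 140 x 30 x 20 mm along the fixture's x, on the plate's +y side, rigidly bolted down; origin at the middle of its underside. Its bolt heads rise 8 mm above its top.
- magnet: orange welding magnet, a flat right-angled frame about 65 mm across and 18 mm thick, lying on the near right part of the fixture plate; bystander
- marker: yellow paint marker with a black cap, 125 mm long, 18 mm thick, lying on the fixture plate along its near edge; bystander
- blade: steel knife blank, 235 mm long, 28 mm wide, 5 mm thick, lying at the back of the bench; bystander
- hammer: hand hammer, 260 mm long, lying at the back of the bench; bystander
- pencup: black plastic cup of markers, 80 mm across, about 105 mm high with its pens, at the back left of the bench; bystander
- wirebrush: wire block brush with a wooden back, 130 x 45 x 43 mm, at the right of the bench; bystander
Things that resemble listed ones, but are neither listed nor needed, are in the scene too. What is meant by the tote is not black, and is the larger of those in its own colour.

How it is judged:
By the outcome, as a careful person would: the job done as asked, in the order asked, and still so for the second after the job is handed in, while the arm keeps its last pose, push and grip.
It also fails if it takes over 72 s, if anything falls off the work surface, if the arm or the gripper's body presses on something with over 40 N, if the wrist force passes 120 N, or if a joint passes its speed limit or range.

### The arm

A 6-joint arm with a two-finger parallel gripper is mounted at the origin on the work surface. World frame = base frame: x ahead of the robot, y to its left, z up, the work surface at z = 0. Lengths are in m, angles in rad, forces in N, time in s.
With the tool pointing down it reaches from about 0.225 to 0.725 m from the base axis. Payload 3.1 kg.
Tool frame: the origin (TCP) lies on the centre line of the jaws, within the pads' length; the fingertips stand env.nose_length ahead of it and the grasp point (between the pads) lies 6 mm ahead of it (env.nose_length is the distance from the TCP to the fingertips, in m); z points along the fingers, y is the line along which they close (so a half turn about z gives the same grasp; the last joint's range is limited). The gripper opens to 85 mm and grips with 20 to 120 N. Pads are 22 mm wide; open, the fingers measure 114 mm over their backs; the gripper's body (76 mm by 85 mm) begins 54 mm behind the grasp point. The pads swing forward as they close: fully open they stand 13 mm farther back than shut.
Start: joints at [-1.363, 0.048, 0.099, 1.622, 0, 1.443], TCP at [0.173, -0.496, 0.256] pointing down, gripper open.
Joint ranges: [-2.91, 2.91], [-0.99, 1.94], [-1.21, 1.42], [-2.12, 2.29], [-1.49, 1.47], [-3.14, 3.14]. Speed limits (rad/s): [2.79, 2.79, 3.14, 3.14, 3.14, 3.14].

### API

Orientations are given as a unit quaternion [x, y, z, w].
In Python, from workcell import env gives the robot as it stands.
- The arm moves only by the tool drive_tool, never from a script. Its argument "targets" is a list of rows, each an object of numbers: "tx", "ty", "tz": the shift along the tool's x, y, z in cm; "ax", "ay", "az": the turn, a rotation vector about the tool's x, y, z in degrees. A call has 1 to 10 rows; each row is the pose to reach, as a shift and turn from the pose commanded when the call began, along the tool's axes at that moment; what a row does not reach only later rows make up. A row lasts 1/10 s, in which the tool goes at most 50 mm and 8.59 degrees, less where a joint would pass 70% of its speed; a pose out of reach is approached as far as the arm can. A call with a gripper value outside its range is refused whole. "grip" is the closure in counts, from 0 (fully open) to 255 (shut), set as the call begins (left out, the last holds). The fingers move at their own pace and stop on an object; "newtons" is the grip in N (left out, the last holds). Time passes only in rows, so rows that repeat a pose let the fingers close. It gives the time, the measured TCP pose, the force, the opening and the grip force at its end, in the units of the state.
- env.state(): the state, without advancing time (a new reading comes with each control period).
- env.snapshot(name): name is "side" or "top"; returns (picture, depth): 420x560x3 uint8, blue, green, red; 420x560 float32, m along the optical axis (not along the pixel's ray), 0 where there is no reading.
- env.get_calibration(name): a dict with "fx", "fy", "cx", "cy" (pixels), "xyz" and "attitude" of the camera in the world. Camera axes: x right, y down, z forward; pixel columns grow to the right and rows downward; lengths in m; the calibration is good to about 2 mm. A picture is of the moment at which its call begins. get_calibration takes no time and is no camera call.
- env.job_done(): hands the job in; it is judged then, once.
The state is a dict: "clock": time; "joint_pos": joint angles; "dq": joint speeds; "effort": joint torques, N m; "tool_pos": TCP position; "tool_rot": TCP orientation; "ft_force": force on the tool from outside, world axes, zero at the start; "moment": the same for the moment, N m; "finger_gap": finger opening in m; "finger_force": force on a finger pad.
Only numpy, scipy, OpenCV 4.12 (cv2) and the standard library are available. Lean on these libraries where they do the work, as an engineer would, in place of code of your own. Each camera call takes 0.05 s, during which the arm holds its last target. There are 200 camera calls.

## Working session

There is one attempt and no reset: what is moved stays moved. The work goes in short steps, Python scripts to look and compute and a tool call to move; the robot and the scene stay as the last step left them, time stands still between calls to the robot, and variables do not carry over. Pictures are saved under pics/ and viewed, at most 10 in all, crops included, and the job is handed in when it is done.

Besides the shell and the picture viewer there is one more tool, called after ">>>" as name(argument=value, ...), one argument or row to a line, values as JSON. drive_tool: Moves the arm, as the interface text tells. Its arguments: {"type":"object","properties":{"targets":{"type":"array"},"grip":{"type":"number"},"newtons":{"type":"number"}},"required":["targets"]}

```bash
ls; mkdir -p pics
cat > h.py <<'E'
import numpy as np, cv2
from workcell import env
from scipy.spatial.transform import Rotation as R
def snap(name,fn):
    p,d=env.snapshot(name); cv2.imwrite(f'pics/{fn}.png',p); np.save(f'pics/{fn}.npy',d); return p,d
def pts(name,d):
    c=env.get_calibration(name); v,u=np.mgrid[:d.shape[0],:d.shape[1]]
    P=np.stack([(u-c['cx'])/c['fx']*d,(v-c['cy'])/c['fy']*d,d],-1)
    a=np.array(c['attitude']); r=R.from_quat(a) if a.size==4 else (R.from_matrix(a) if a.size==9 else R.from_rotvec(a))
    return P@r.as_matrix().T+np.array(c['xyz'])
E
python3 - <<'E'
from h import *
for n in('side','top'):
    p,d=snap(n,n+'0'); print(n,env.get_calibration(n))
print(env.state(),env.nose_length)
a=cv2.imread('pics/side0.png')
E
```

```text
pics
side {'fx': 445.81581508480656, 'fy': 445.81581508480656, 'cx': 277.70172797829156, 'cy': 217.19434885813016, 'xyz': array([0.18713036, 0.66811148, 1.00026823]), 'attitude': array([-0.209334  ,  0.91386714, -0.34056443,  0.07100696])}
top {'fx': 433.356157013554, 'fy': 433.356157013554, 'cx': 280.1583930898019, 'cy': 215.80580596885744, 'xyz': array([ 0.4039253 , -0.04483324,  1.28584591]), 'attitude': array([-0.69657444,  0.71684865, -0.02458088,  0.0175455 ])}
{'clock': 0.1, 'joint_pos': array([-1.36282801e+00,  4.87187035e-02,  9.77568419e-02,  1.62201945e+00,
        1.55898366e-05,  1.44294694e+00]), 'dq': array([ 0.00063082, -0.00172332,  0.00160206,  0.00042297,  0.00043478,
        0.00126641]), 'effort': array([ 3.06575617e-03, -3.39850187e+01,  3.20936179e+01,  1.57833716e-02,
       -1.86288739e-04, -5.29381083e-06]), 'tool_pos': array([ 0.17287241, -0.49518912,  0.25521349]), 'tool_rot': array([ 9.85935810e-01,  1.67120871e-01, -3.59642836e-05, -1.09192777e-03]), 'ft_force': array([ 0.90584855, -0.45638931, -1.18800129]), 'moment': array([-0.03243289, -0.00263533,  0.05116216]), 'finger_force': 0.0, 'finger_gap': 0.0851995193231187} 0.025
```

View pics/top0.png

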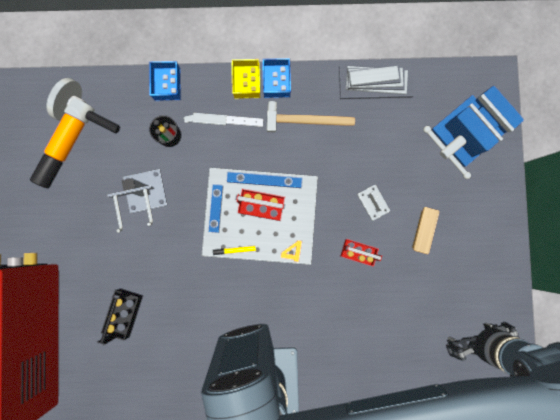

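View pics/side0.png

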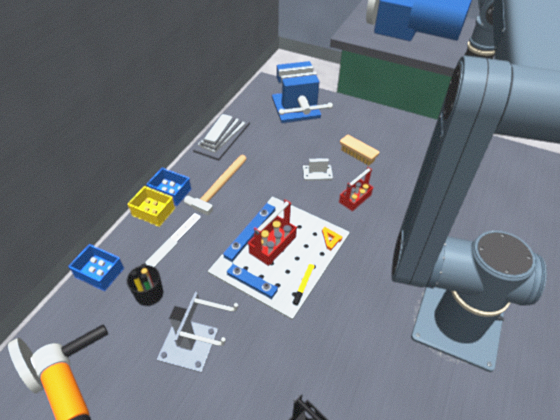

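The top view shows the tote at (262,203) in the fixture corner and the smaller red decoy at (360,252). The bracket is at (373,203) and the hook stand at (140,195), with its prongs pointing down in the image. The long bar is at (265,181) and the short bar at (216,208).

```bash
cat > m.py <<'E'
from h import *
d=np.load('pics/top0.npy');p=cv2.imread('pics/top0.png');P=pts('top',d)
ds=np.load('pics/side0.npy');ps=cv2.imread('pics/side0.png');S=pts('side',ds)
def rect(A,n):
    if len(A)<5: print(n,len(A));return
    (c,s,a)=cv2.minAreaRect((A[:,:2]*1000).astype(np.float32)); print(n,len(A),'c',np.round(c,1),'s',np.round(s,1),'a',round(a,2),'zmed',np.round(np.median(A[:,2])*1000,1),'mean',np.round(A.mean(0)*1000,1))
def box(Q,u0,u1,v0,v1,img=None):
    return Q[v0:v1,u0:u1].reshape(-1,3)
def sel(A,lo,hi): return A[(A[:,2]>lo)&(A[:,2]<hi)]
print('bench z',np.median(P[270:300,180:300,2]),np.median(S[300:350,250:290,2]))
hsv=cv2.cvtColor(p,cv2.COLOR_BGR2HSV)
blue=(cv2.inRange(hsv,(100,120,60),(125,255,255))>0)
m=np.zeros_like(blue);m[165:190,222:310]=1;rect(P[m&blue],'long')
m[:]=0;m[180:240,205:225]=1;rect(P[m&blue],'short')
B=box(P,195,325,160,270);rect(sel(B,.007,.018),'plate')
rect(sel(B,.115,.16),'totebar');rect(sel(box(P,350,400,175,230),.005,.016),'brfoot');rect(sel(box(P,350,400,175,230),.045,.075),'brweb')
K=box(P,95,180,160,240);rect(sel(K,.135,.17),'prong+');rect(sel(K,.165,.20),'prongends');rect(sel(K,.004,.014),'hookfoot')
rect(sel(box(P,335,385,235,270),.06,.2),'decoy')
# side cloud: same regions in world
A=S.reshape(-1,3)
def near(c,r): return A[np.hypot(A[:,0]-c[0],A[:,1]-c[1])<r]
for n,uv,r,lo,hi in[('totebar',(262,203),.1,.115,.16),('brweb',(373,203),.06,.045,.075),('brfoot',(373,203),.065,.005,.016),('prong',(138,197),.12,.14,.17)]:
    c=np.nanmedian(P[uv[1]-3:uv[1]+4,uv[0]-3:uv[0]+4].reshape(-1,3),0); rect(sel(near(c,r),lo,hi),'S '+n)
big=[cv2.resize(p[v0:v0+100,u0:u0+133],(400,300),interpolation=cv2.INTER_CUBIC) for u0,v0 in((195,160),(85,150),(310,160))]
sb=cv2.resize(ps[150:350,140:407],(400,300),interpolation=cv2.INTER_CUBIC)
cv2.imwrite('pics/crop0.png',np.vstack([np.hstack(big[:2]),np.hstack([big[2],sb])]))
E
python3 m.py
```

```text
bench z -0.00048658682996582936 0.00025226103610309636
long 563 c [537.    8.1] s [207.7 197.3] a 65.21 zmed 31.4 mean [584.4 -13.9  37.9]
short 335 c [490.3  44.5] s [207.7 136.5] a 79.3 zmed 31.3 mean [504.5 127.5  38.8]
plate 6720 c [491.7  16.5] s [352.9 289.4] a 83.76 zmed 11.8 mean [472.1  -6.3  11.8]
totebar 207 c [512.3  -4.8] s [133.2  21.5] a 77.31 zmed 137.4 mean [512.5  -3.6 137.1]
brfoot 484 c [ 510.2 -342.2] s [137.8 155.7] a 88.85 zmed 9.2 mean [ 513.2 -335.1    9.3]
brweb 97 c [ 513.5 -336.6] s [58.8 12. ] a 26.9 zmed 59.0 mean [ 512.9 -336.2   57.8]
prong+ 527 c [516.5 329.3] s [133.2 113.3] a 11.28 zmed 152.8 mean [533.3 332.4 152.2]
prongends 22 c [454.2 318.4] s [ 7.6 88.3] a 10.79 zmed 174.5 mean [453.  320.7 173.5]
hookfoot 1114 c [541.1 363.9] s [250.2 235.5] a 88.69 zmed 7.0 mean [558.9 341.6   7.4]
decoy 128 c [ 367.2 -284.8] s [101.1  15.4] a 71.24 zmed 95.0 mean [ 366.9 -286.4   92.8]
S totebar 246 c [510.1  -3.8] s [136.1  21.5] a 77.18 zmed 136.9 mean [ 5.105e+02 -5.000e-01  1.352e+02]
S brweb 112 c [ 512.1 -336.1] s [59.5 21.7] a 31.86 zmed 56.9 mean [ 512.3 -334.5   55.9]
S brfoot 274 c [ 504.5 -320.8] s [90.2 93.2] a 26.61 zmed 9.9 mean [ 508.7 -326.3    9.9]
S prong 796 c [515.  330.2] s [133.2 115. ] a 11.52 zmed 152.9 mean [529.6 336.3 152.5]
```

View pics/crop0.png

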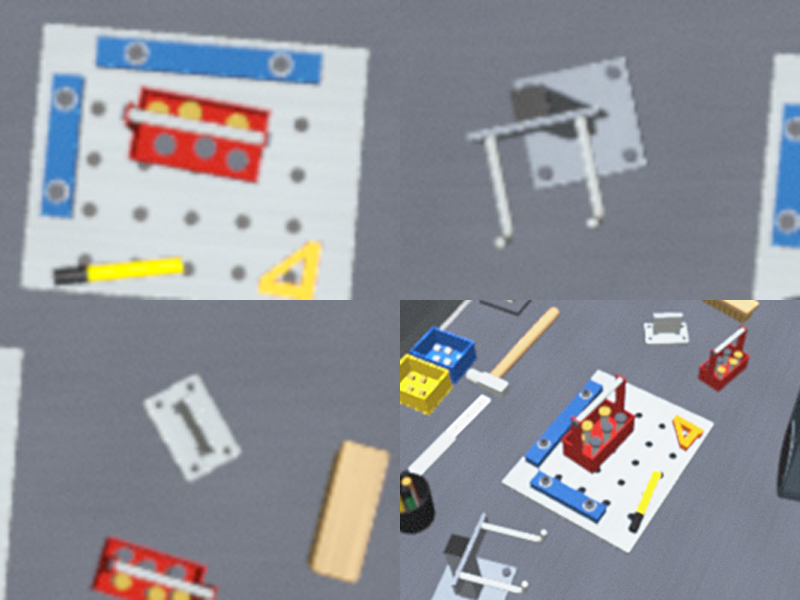

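```bash
cat > m2.py <<'E'
from h import *
exec(open('m.py').read().split("print('bench")[0].split('\n',1)[1])
def line(A,n):
    A=A*1000; c=np.median(A[:,:2],0)
    for k in range(6):
        vx,vy,x,y=cv2.fitLine(A[:,:2].astype(np.float32),cv2.DIST_HUBER,0,.01,.01).ravel()
        t=(A[:,:2]-[x,y])@[vx,vy]; e=(A[:,:2]-[x,y])@[-vy,vx]
        A=A[abs(e)<max(6,2.5*e.std())]
    t=(A[:,:2]-[x,y])@[vx,vy]; mid=np.array([x,y])+np.array([vx,vy])*(t.min()+t.max())/2
    print(n,len(A),'mid',mid.round(1),'ang',round(np.degrees(np.arctan2(vy,vx))%180,2),'len',round(float(np.ptp(t)),1),'z',A[:,2].mean().round(1))
def comp(img,Q,uv,lo,hi,zlo,zhi,n):
    b=cv2.inRange(cv2.cvtColor(img,cv2.COLOR_BGR2HSV),lo,hi); k,l=cv2.connectedComponents(b)
    # nearest component to uv
    ys,xs=np.nonzero(b);i=np.argmin((xs-uv[0])**2+(ys-uv[1])**2);M=l==l[ys[i],xs[i]]
    A=sel(Q[M],zlo,zhi);rect(A,n);line(A,n)
for img,Q,t,uvs in((p,P,'T',[(265,182),(216,208)]),(ps,S,'S',[(240,240),(250,280)])):
    for uv,n in zip(uvs,('long','short')): comp(img,Q,uv,(100,110,50),(125,255,255),.026,.036,t+n)
for Q,t in((P,'T'),(S,'S')):
    A=Q.reshape(-1,3)
    def near(c,r): return A[np.hypot(A[:,0]-c[0],A[:,1]-c[1])<r]
    line(sel(near((.512,-.004),.1),.128,.16),t+'bar')
    line(sel(near((.513,-.336),.05),.05,.075),t+'web')
    f=sel(near((.513,-.336),.06),.006,.014);rect(f,t+'foot')
    k=sel(near((.516,.329),.12),.145,.165)
    # split in rough hook frame: prong dir at yaw ~11 deg
    y=np.radians(11.2);ex=np.array([np.cos(y),np.sin(y)]);ey=np.array([-ex[1],ex[0]])
    q=(k[:,:2]-[.515,.33]);x=q@ex;v=q@ey
    m=x<.035
    line(k[m&(v>0)],t+'prL');line(k[m&(v<0)],t+'prR');line(k[x>.042],t+'cross')
    e=sel(near((.454,.318),.06),.165,.2);
    for s in(1,-1): g=e[((e[:,:2]-[.454,.318])@ey)*s>0]; print(t+'end',len(g),g.mean(0).round(4) if len(g) else'')
E
python3 m2.py
```

```text
Tlong 550 c [585.9 -14. ] s [216.1  27.6] a 83.68 zmed 31.3 mean [585.6 -13.7  31.2]
Tlong 550 mid [585.5 -13.9] ang 83.73 len 216.1 z 31.2
Tshort 330 c [506.6 129.2] s [ 28.9 135.4] a 84.19 zmed 31.2 mean [504.7 128.8  31.2]
Tshort 330 mid [506.4 128.6] ang 172.9 len 135.8 z 31.2
Slong 573 c [586.4 -16. ] s [223.2  32.8] a 83.91 zmed 31.8 mean [586.1  -7.5  31.6]
Slong 573 mid [585.  -15.9] ang 84.05 len 223.3 z 31.6
Sshort 454 c [505.6 129.8] s [ 31.9 138.6] a 83.81 zmed 31.6 mean [502.8 132.2  31.5]
Sshort 454 mid [505.9 133.2] ang 174.71 len 138.8 z 31.5
Tbar 196 mid [512.   -4.7] ang 77.51 len 133.2 z 137.3
Tweb 90 mid [ 513.4 -336.3] ang 28.88 len 59.0 z 58.6
Tfoot 419 c [ 516.5 -338.9] s [101.2  79.5] a 16.83 zmed 9.5 mean [ 512.2 -334.8    9.6]
TprL 116 mid [493.5 365.4] ang 11.57 len 98.2 z 153.0
TprR 119 mid [508. 287.] ang 11.01 len 99.9 z 152.9
Tcross 120 mid [569.2 339.9] ang 89.3 len 33.4 z 152.0
Tend 12 [0.4461 0.3564 0.1725]
Tend 10 [0.4611 0.2779 0.1747]
Sbar 203 mid [509.5  -3.7] ang 77.28 len 136.1 z 137.4
Sweb 92 mid [ 511.  -334.3] ang 28.63 len 59.8 z 57.5
Sfoot 239 c [ 511.5 -334.5] s [89.9 63.2] a 27.06 zmed 9.9 mean [ 509.  -327.     9.8]
SprL 201 mid [491.8 368. ] ang 10.64 len 99.6 z 153.3
SprR 185 mid [506.9 289.7] ang 10.1 len 100.9 z 152.9
Scross 164 mid [568.1 340.6] ang 108.44 len 33.8 z 152.2
Send 20 [0.4438 0.3588 0.1737]
Send 18 [0.4583 0.2809 0.1739]
```

The measurements agree with the given sizes:

| Item | Position (mm) | Yaw | Check |
|---|---|---|---|
| Fixture corner | (583, 106) | -6.1° | Long bar centre is predicted to within 1 mm |
| Tote bar | (511, -4), z 134 | -12.6° | – |
| Hook seat | (492, 326) | 10.8° | Prongs 79.7 mm apart |
| Bracket | (512, -335) | web at 28.7° | – |

Next I'll compute the first move.

```bash
cat > go.py <<'E'
import sys
from h import *
def go(x,y,z,yaw):
    s=env.state();r=R.from_quat(s['tool_rot']);t=R.from_euler('z',yaw,degrees=True)*R.from_euler('x',180,degrees=True)
    d=r.inv().apply(np.array([x,y,z])/1000-s['tool_pos'])*100; a=(r.inv()*t).as_rotvec(degrees=True)
    print((x,y,z,yaw),'t cm',d.round(2),'a deg',a.round(2))
if __name__=='__main__':
    s=env.state();print(round(s['clock'],2),(s['tool_pos']*1000).round(1),'yaw',R.from_quat(s['tool_rot']).as_matrix()[:2,0],s['ft_force'].round(1),s['moment'].round(2),round(s['finger_gap'],4),s['finger_force'])
    a=list(map(float,sys.argv[1:]))
    for i in range(0,len(a),4): go(*a[i:i+4])
E
python3 go.py 511 -4 240 77.4
```

```text
0.1 [ 172.9 -495.2  255.2] yaw [0.94414123 0.32954098] [ 0.9 -0.5 -1.2] [-0.03 -0.    0.05] 0.0852 0.0
(511.0, -4.0, 240.0, 77.4) t cm [ 48.11 -35.23   1.61] a deg [ -0.1   -0.08 -58.16]
```

>>> drive_tool(
  targets=[
    {"tx":2,"ty":-1.5,"tz":0,"az":-3},
    {"tx":5,"ty":-3.7,"tz":0,"az":-7},
    {"tx":8.5,"ty":-6.2,"tz":0,"az":-12},
    {"tx":12,"ty":-8.8,"tz":0,"az":-16},
    {"tx":15.5,"ty":-11.4,"tz":0,"az":-20},
    {"tx":19,"ty":-13.9,"tz":0,"az":-24},
    {"tx":22.5,"ty":-16.5,"tz":0,"az":-28},
    {"tx":26,"ty":-19,"tz":0,"az":-32},
    {"tx":29.5,"ty":-21.6,"tz":0,"az":-36},
    {"tx":32,"ty":-23.4,"tz":0,"az":-39},
  ],
  grip=0,
)

```text
invalid input at $.targets[0]: expected keys tx, ty, tz, ax, ay, az
```

```bash
python3 go.py 511 -4 240 77.4
```

```text
0.1 [ 172.9 -495.2  255.2] yaw [0.94414123 0.32954098] [ 0.9 -0.5 -1.2] [-0.03 -0.    0.05] 0.0852 0.0
(511.0, -4.0, 240.0, 77.4) t cm [ 48.11 -35.23   1.61] a deg [ -0.1   -0.08 -58.16]
```

>>> drive_tool(
  targets=[
    {"tx":2,"ty":-1.5,"tz":0,"ax":0,"ay":0,"az":-3},
    {"tx":5,"ty":-3.7,"tz":0,"ax":0,"ay":0,"az":-7},
    {"tx":8.5,"ty":-6.2,"tz":0,"ax":0,"ay":0,"az":-12},
    {"tx":12,"ty":-8.8,"tz":0,"ax":0,"ay":0,"az":-16},
    {"tx":15.5,"ty":-11.4,"tz":0,"ax":0,"ay":0,"az":-20},
    {"tx":19,"ty":-13.9,"tz":0,"ax":0,"ay":0,"az":-24},
    {"tx":22.5,"ty":-16.5,"tz":0,"ax":0,"ay":0,"az":-28},
    {"tx":26,"ty":-19,"tz":0,"ax":0,"ay":0,"az":-32},
    {"tx":29.5,"ty":-21.6,"tz":0,"ax":0,"ay":0,"az":-36},
    {"tx":32,"ty":-23.4,"tz":0,"ax":0,"ay":0,"az":-39},
  ],
  grip=0,
)

```text
clock: 1.1
tool_pos: [0.3987, -0.1669, 0.2559]
tool_rot: [0.873, 0.488, 0.0, -0.0]
ft_force: [1.3, -0.4, 0.2]
finger_gap: 0.0855
finger_force: 0.0
```

```bash
python3 go.py 511 -4 200 77.4
```

```text
1.1 [ 398.7 -166.9  255.9] yaw [0.52273835 0.85249295] [ 1.3 -0.4  0.2] [-0.   -0.06  0.04] 0.0855 0.0
(511.0, -4.0, 200.0, 77.4) t cm [19.75  1.06  5.6 ] a deg [ -0.03  -0.04 -18.92]
```

>>> drive_tool(
  targets=[
    {"tx":4,"ty":0.2,"tz":0,"ax":0,"ay":0,"az":-4},
    {"tx":8,"ty":0.4,"tz":0,"ax":0,"ay":0,"az":-8},
    {"tx":12,"ty":0.6,"tz":0.5,"ax":0,"ay":0,"az":-12},
    {"tx":16,"ty":0.8,"tz":2,"ax":0,"ay":0,"az":-16},
    {"tx":18.5,"ty":1,"tz":4,"ax":0,"ay":0,"az":-18.9},
    {"tx":19.75,"ty":1.06,"tz":5.6,"ax":0,"ay":0,"az":-18.9},
    {"tx":19.75,"ty":1.06,"tz":5.6,"ax":0,"ay":0,"az":-18.9},
    {"tx":19.75,"ty":1.06,"tz":5.6,"ax":0,"ay":0,"az":-18.9},
  ],
)

```text
clock: 1.9
tool_pos: [0.5103, -0.007, 0.1998]
tool_rot: [0.782, 0.624, -0.001, -0.001]
ft_force: [-0.6, 0.2, 1.1]
finger_gap: 0.0855
finger_force: 0.0
```

```bash
python3 go.py 511 -4 139 77.4
```

```text
1.9 [510.3  -7.  199.8] yaw [0.22222469 0.97499525] [-0.6  0.2  1.1] [-0.03 -0.02  0.04] 0.0855 0.0
(511.0, -4.0, 139.0, 77.4) t cm [0.32 0.02 6.08] a deg [-0.12  0.04 -0.24]
```

>>> drive_tool(
  targets=[
    {"tx":0.2,"ty":0,"tz":1.5,"ax":0,"ay":0,"az":0},
    {"tx":0.3,"ty":0,"tz":3.5,"ax":0,"ay":0,"az":0},
    {"tx":0.3,"ty":0,"tz":5.2,"ax":0,"ay":0,"az":0},
    {"tx":0.3,"ty":0,"tz":6,"ax":0,"ay":0,"az":0},
    {"tx":0.3,"ty":0,"tz":6,"ax":0,"ay":0,"az":0},
  ],
)

```text
clock: 2.4
tool_pos: [0.5105, -0.0045, 0.139]
tool_rot: [0.782, 0.623, -0.001, -0.001]
ft_force: [-0.3, 0.6, -1.1]
finger_gap: 0.0856
finger_force: 0.0
```

>>> drive_tool(
  targets=[
    {"tx":0,"ty":0,"tz":0,"ax":0,"ay":0,"az":0},
    {"tx":0,"ty":0,"tz":0,"ax":0,"ay":0,"az":0},
    {"tx":0,"ty":0,"tz":0,"ax":0,"ay":0,"az":0},
    {"tx":0,"ty":0,"tz":0,"ax":0,"ay":0,"az":0},
    {"tx":0,"ty":0,"tz":0,"ax":0,"ay":0,"az":0},
    {"tx":0,"ty":0,"tz":0,"ax":0,"ay":0,"az":0},
    {"tx":0,"ty":0,"tz":0,"ax":0,"ay":0,"az":0},
    {"tx":0,"ty":0,"tz":0,"ax":0,"ay":0,"az":0},
  ],
  grip=255,
  newtons=70,
)

```text
clock: 3.2
tool_pos: [0.5122, -0.0041, 0.1408]
tool_rot: [0.782, 0.624, 0.001, 0.001]
ft_force: [2.1, -0.5, 1.5]
finger_gap: 0.0074
finger_force: 68.2
```

```bash
python3 go.py 511 -4 205 77.4
```

```text
3.2 [512.2  -4.1 140.8] yaw [0.22245384 0.97494322] [ 2.1 -0.5  1.5] [-0.08 -0.2   0.13] 0.0074 68.22146415710449
(511.0, -4.0, 205.0, 77.4) t cm [-0.02 -0.11 -6.42] a deg [ 0.09 -0.01 -0.25]
```

>>> drive_tool(
  targets=[
    {"tx":0,"ty":0,"tz":-0.5,"ax":0,"ay":0,"az":0},
    {"tx":0,"ty":0,"tz":-1.5,"ax":0,"ay":0,"az":0},
    {"tx":0,"ty":0,"tz":-3,"ax":0,"ay":0,"az":0},
    {"tx":0,"ty":0,"tz":-4.5,"ax":0,"ay":0,"az":0},
    {"tx":0,"ty":0,"tz":-6,"ax":0,"ay":0,"az":0},
    {"tx":0,"ty":0,"tz":-6.5,"ax":0,"ay":0,"az":0},
    {"tx":0,"ty":0,"tz":-6.5,"ax":0,"ay":0,"az":0},
  ],
)

```text
clock: 3.9
tool_pos: [0.5127, -0.0042, 0.2073]
tool_rot: [0.782, 0.623, 0.001, 0.001]
ft_force: [-0.7, -0.2, -4.0]
finger_gap: 0.0074
finger_force: 68.3
```

```bash
python3 go.py 400 150 206 90 374 303.5 206 100.8
python3 - <<'E'
from h import *
p,d=snap('side','s1');cv2.imwrite('pics/s1c.png',cv2.resize(p[100:350,140:440],(720,600)))
E
```

```text
3.9 [512.7  -4.2 207.3] yaw [0.2226312  0.97490269] [-0.7 -0.2 -4. ] [ 0.02 -0.03  0.04] 0.0074 68.29378724098206
(400.0, 150.0, 206.0, 90.0) t cm [ 12.52 -14.42   0.08] a deg [ 2.000e-01  1.000e-02 -1.286e+01]
(374.0, 303.5, 206.0, 100.8) t cm [ 26.91 -20.37   0.07] a deg [ 2.000e-01  2.000e-02 -2.366e+01]
```

View pics/s1c.png

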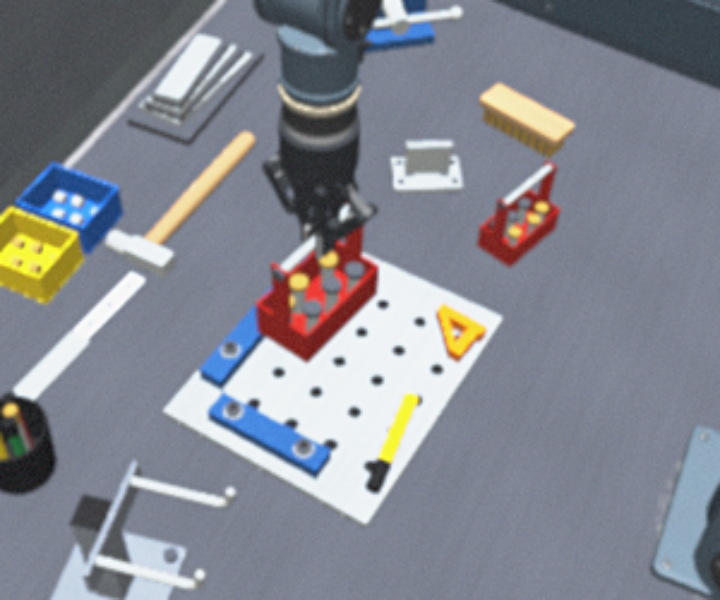

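The tote is held level by its bar at crop (318,250), clear of the plate. I'll carry it to a point in front of the prong tips.

>>> drive_tool(
  targets=[
    {"tx":0.8,"ty":-0.9,"tz":0,"ax":0,"ay":0,"az":-1},
    {"tx":2.4,"ty":-2.8,"tz":0,"ax":0,"ay":0,"az":-3},
    {"tx":4.5,"ty":-5.2,"tz":0,"ax":0,"ay":0,"az":-5},
    {"tx":6.7,"ty":-7.7,"tz":0,"ax":0,"ay":0,"az":-7},
    {"tx":9,"ty":-10.2,"tz":0,"ax":0,"ay":0,"az":-9},
    {"tx":11.5,"ty":-12.7,"tz":0,"ax":0,"ay":0,"az":-12},
    {"tx":14.2,"ty":-15,"tz":0,"ax":0,"ay":0,"az":-14},
    {"tx":17,"ty":-16.8,"tz":0,"ax":0,"ay":0,"az":-16},
    {"tx":19.8,"ty":-18,"tz":0,"ax":0,"ay":0,"az":-18},
    {"tx":22,"ty":-18.8,"tz":0,"ax":0,"ay":0,"az":-20},
  ],
)

```text
clock: 4.95
tool_pos: [0.375, 0.2541, 0.2043]
tool_rot: [0.66, 0.751, -0.001, -0.001]
ft_force: [-0.6, 0.1, -4.5]
finger_gap: 0.0076
finger_force: 68.3
```

```bash
python3 go.py 374 303.5 206 100.8
```

```text
4.95 [375.  254.1 204.3] yaw [-0.12832651  0.99173178] [-0.6  0.1 -4.5] [-0.03 -0.09  0.01] 0.0076 68.34806799888611
(374.0, 303.5, 206.0, 100.8) t cm [ 4.91  0.54 -0.16] a deg [-0.13 -0.04 -3.43]
```

>>> drive_tool(
  targets=[
    {"tx":1.5,"ty":0.2,"tz":0,"ax":0,"ay":0,"az":-1},
    {"tx":3,"ty":0.3,"tz":-0.1,"ax":0,"ay":0,"az":-2},
    {"tx":4.3,"ty":0.5,"tz":-0.1,"ax":0,"ay":0,"az":-3},
    {"tx":4.9,"ty":0.5,"tz":-0.1,"ax":0,"ay":0,"az":-3.4},
    {"tx":4.9,"ty":0.5,"tz":-0.1,"ax":0,"ay":0,"az":-3.4},
    {"tx":4.9,"ty":0.5,"tz":-0.1,"ax":0,"ay":0,"az":-3.4},
  ],
)

```text
clock: 5.55
tool_pos: [0.3763, 0.301, 0.2062]
tool_rot: [0.639, 0.769, -0.0, 0.0]
ft_force: [-0.3, 0.8, -5.1]
finger_gap: 0.0078
finger_force: 68.4
```

```bash
python3 go.py 492 326 206 100.8
python3 - <<'E'
from h import *
p,d=snap('side','s2');q,d=snap('top','t2');cv2.imwrite('pics/c2.png',np.hstack([cv2.resize(p[220:420,120:320],(400,400)),cv2.resize(q[140:290,80:230],(400,400))]))
E
```

```text
5.55 [376.3 301.  206.2] yaw [-0.18224481  0.98325273] [-0.3  0.8 -5.1] [0.04 0.02 0.05] 0.0078 68.3516013622284
(492.0, 326.0, 206.0, 100.8) t cm [ 0.35 11.83  0.02] a deg [-0.03  0.05 -0.3 ]
```

View pics/c2.png

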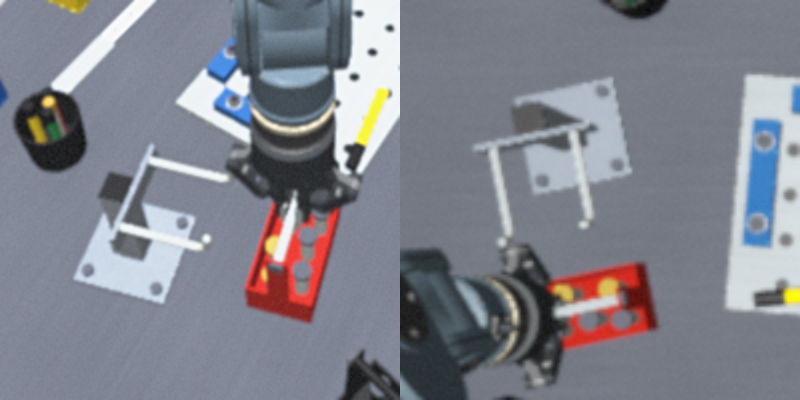

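The tote is in front of the prongs. In the right panel its bar's right end is at (625,300) and the prong tips are at (503,242) and (587,225). I'll check the lateral alignment with depth.

Run:
```python
from h import *
y=np.radians(10.8);ex=np.array([np.cos(y),np.sin(y)]);ey=np.array([-ex[1],ex[0]])
for n,f in(('top','t2'),('side','s2')):
    p=cv2.imread(f'pics/{f}.png');Q=pts(n,np.load(f'pics/{f}.npy'))
    h=cv2.cvtColor(p,cv2.COLOR_BGR2HSV);red=((h[...,0]<8)|(h[...,0]>172))&(h[...,1]>120)
    A=Q[red];A=A[np.hypot(A[:,0]-.376,A[:,1]-.301)<.12]
    q=(A[:,:2]-[.492,.326])
    for lo,hi in((.05,.11),(.11,.14),(.14,.22)):
        m=(A[:,2]>lo)&(A[:,2]<hi); a=q[m]
        if m.sum()>5: print(n,lo,m.sum(),'x',np.percentile(a@ex,[1,99]).round(3),'y',np.percentile(a@ey,[1,99]).round(3))
    # white bar
    A=Q[h[...,1]<60];A=A[(np.hypot(A[:,0]-.376,A[:,1]-.301)<.08)&(A[:,2]>.19)&(A[:,2]<.215)];q=A[:,:2]-[.492,.326]
    print('bar',len(A),(q@ex).mean().round(4),np.percentile(q@ey,[1,99]).round(3),A[:,2].mean().round(4))
    # prong tips
    A=Q.reshape(-1,3);A=A[(np.hypot(A[:,0]-.453,A[:,1]-.318)<.07)&(A[:,2]>.165)&(A[:,2]<.185)];q=A[:,:2]-[.492,.326];v=q@ey;x=q@ex
    for s in(v>.02,v<-.02): s=s&(x>-.07)&(abs(v)<.05); print('tip',s.sum(),x[s].mean().round(4),v[s].mean().round(4))
```

```text
top 0.05 325 x [-0.149 -0.086] y [-0.067  0.029]
top 0.11 136 x [-0.153 -0.083] y [-0.068  0.017]
top 0.14 48 x [-0.129 -0.108] y [-0.071 -0.037]
bar 108 -0.119 [-0.071 -0.007] 0.2038
tip 10 -0.04 0.0386
tip 10 -0.0399 -0.0416
side 0.05 660 x [-0.154 -0.086] y [-0.06  0.06]
side 0.11 383 x [-0.154 -0.084] y [-0.048  0.06 ]
side 0.14 141 x [-0.136 -0.102] y [0.004 0.062]
bar 235 -0.1197 [-0.014  0.063] 0.2035
tip 20 -0.0413 0.0413
tip 5 -0.0407 -0.0365
```

The tote is centred to within about 4 mm, and the tips are at -40 mm as expected. I'll insert it.

>>> drive_tool(
  targets=[
    {"tx":0.3,"ty":0.7,"tz":0,"ax":0,"ay":0,"az":0},
    {"tx":0.3,"ty":2,"tz":0,"ax":0,"ay":0,"az":0},
    {"tx":0.3,"ty":3.5,"tz":0,"ax":0,"ay":0,"az":0},
    {"tx":0.3,"ty":5,"tz":0,"ax":0,"ay":0,"az":0},
    {"tx":0.3,"ty":6.5,"tz":0,"ax":0,"ay":0,"az":0},
    {"tx":0.3,"ty":8,"tz":0,"ax":0,"ay":0,"az":0},
    {"tx":0.3,"ty":9.5,"tz":0,"ax":0,"ay":0,"az":0},
    {"tx":0.3,"ty":11,"tz":0,"ax":0,"ay":0,"az":0},
    {"tx":0.3,"ty":11.8,"tz":0,"ax":0,"ay":0,"az":0},
    {"tx":0.3,"ty":11.8,"tz":0,"ax":0,"ay":0,"az":0},
  ],
)

```text
clock: 6.65
tool_pos: [0.4932, 0.3259, 0.2057]
tool_rot: [0.64, 0.769, -0.0, 0.0]
ft_force: [-0.4, -0.8, -5.0]
finger_gap: 0.0074
finger_force: 68.4
```

```bash
python3 go.py 492 326 166 100.8
```

```text
6.65 [493.2 325.9 205.7] yaw [-0.18183597  0.98332884] [-0.4 -0.8 -5. ] [ 0.07  0.06 -0.01] 0.0074 68.39012503623962
(492.0, 326.0, 166.0, 100.8) t cm [ 0.03 -0.12  3.97] a deg [ 0.01  0.02 -0.32]
```

>>> drive_tool(
  targets=[
    {"tx":0,"ty":0,"tz":0.6,"ax":0,"ay":0,"az":0},
    {"tx":0,"ty":0,"tz":1.6,"ax":0,"ay":0,"az":0},
    {"tx":0,"ty":0,"tz":2.6,"ax":0,"ay":0,"az":0},
    {"tx":0,"ty":0,"tz":3.3,"ax":0,"ay":0,"az":0},
    {"tx":0,"ty":0,"tz":3.7,"ax":0,"ay":0,"az":0},
    {"tx":0,"ty":0,"tz":3.9,"ax":0,"ay":0,"az":0},
    {"tx":0,"ty":0,"tz":3.9,"ax":0,"ay":0,"az":0},
  ],
)

```text
clock: 7.35
tool_pos: [0.4914, 0.326, 0.167]
tool_rot: [0.639, 0.769, -0.0, -0.0]
ft_force: [-0.7, -0.0, -4.3]
finger_gap: 0.0075
finger_force: 68.4
```

>>> drive_tool(
  targets=[
    {"tx":0,"ty":0,"tz":0.1,"ax":0,"ay":0,"az":0},
    {"tx":0,"ty":0,"tz":0.1,"ax":0,"ay":0,"az":0},
  ],
)

```text
clock: 7.55
tool_pos: [0.4919, 0.3262, 0.1668]
tool_rot: [0.639, 0.769, 0.0, 0.0]
ft_force: [-0.2, 0.7, -4.8]
finger_gap: 0.0076
finger_force: 68.4
```

>>> drive_tool(
  targets=[
    {"tx":0,"ty":0,"tz":0.15,"ax":0,"ay":0,"az":0},
    {"tx":0,"ty":0,"tz":0.15,"ax":0,"ay":0,"az":0},
  ],
)

```text
clock: 7.75
tool_pos: [0.4921, 0.3263, 0.1656]
tool_rot: [0.639, 0.769, 0.001, 0.0]
ft_force: [-0.2, 0.1, -2.5]
finger_gap: 0.0077
finger_force: 68.8
```

>>> drive_tool(
  targets=[
    {"tx":0,"ty":0,"tz":0.1,"ax":0,"ay":0,"az":0},
    {"tx":0,"ty":0,"tz":0.1,"ax":0,"ay":0,"az":0},
  ],
)

```text
clock: 7.95
tool_pos: [0.4921, 0.3263, 0.1654]
tool_rot: [0.639, 0.769, 0.001, 0.0]
ft_force: [-1.3, -0.2, 2.9]
finger_gap: 0.0075
finger_force: 69.1
```

The bar is resting on the prongs. I'll open only part-way so the fingers clear the cross plate.

>>> drive_tool(
  targets=[
    {"tx":0,"ty":0,"tz":0,"ax":0,"ay":0,"az":0},
    {"tx":0,"ty":0,"tz":0,"ax":0,"ay":0,"az":0},
    {"tx":0,"ty":0,"tz":0,"ax":0,"ay":0,"az":0},
    {"tx":0,"ty":0,"tz":0,"ax":0,"ay":0,"az":0},
    {"tx":0,"ty":0,"tz":0,"ax":0,"ay":0,"az":0},
    {"tx":0,"ty":0,"tz":0,"ax":0,"ay":0,"az":0},
  ],
  grip=165,
)

```text
clock: 8.55
tool_pos: [0.4916, 0.3261, 0.1637]
tool_rot: [0.639, 0.769, -0.0, -0.0]
ft_force: [0.4, 0.0, 0.2]
finger_gap: 0.0304
finger_force: 0.0
```

>>> drive_tool(
  targets=[
    {"tx":0,"ty":0,"tz":-0.5,"ax":0,"ay":0,"az":0},
    {"tx":0,"ty":0,"tz":-1.5,"ax":0,"ay":0,"az":0},
    {"tx":0,"ty":0,"tz":-3,"ax":0,"ay":0,"az":0},
    {"tx":0,"ty":0,"tz":-5,"ax":0,"ay":0,"az":0},
    {"tx":0,"ty":0,"tz":-7,"ax":0,"ay":0,"az":0},
    {"tx":0,"ty":0,"tz":-9,"ax":0,"ay":0,"az":0},
  ],
)

```text
clock: 9.15
tool_pos: [0.4919, 0.3262, 0.2565]
tool_rot: [0.639, 0.769, 0.001, 0.0]
ft_force: [0.3, -0.2, 0.2]
finger_gap: 0.03
finger_force: 0.0
```

```bash
python3 go.py 430 100 250 80 512 -335 200 28.7
```

```text
9.15 [491.9 326.2 256.5] yaw [-0.18297974  0.98311647] [ 0.3 -0.2  0.2] [ 0.04 -0.07  0.04] 0.03 0.0
(430.0, 100.0, 250.0, 80.0) t cm [-21.11 -10.23   0.61] a deg [ 0.12 -0.06 20.54]
(512.0, -335.0, 200.0, 28.7) t cm [-65.38 -10.14   5.59] a deg [ 0.08 -0.11 71.84]
```

>>> drive_tool(
  targets=[
    {"tx":-2,"ty":-0.3,"tz":0,"ax":0,"ay":0,"az":2},
    {"tx":-6,"ty":-0.9,"tz":0,"ax":0,"ay":0,"az":6},
    {"tx":-10,"ty":-1.5,"tz":0,"ax":0,"ay":0,"az":11},
    {"tx":-14.5,"ty":-2.2,"tz":0,"ax":0,"ay":0,"az":16},
    {"tx":-19,"ty":-2.9,"tz":0,"ax":0,"ay":0,"az":21},
    {"tx":-23.5,"ty":-3.6,"tz":0,"ax":0,"ay":0,"az":26},
    {"tx":-28,"ty":-4.3,"tz":0,"ax":0,"ay":0,"az":31},
    {"tx":-32.5,"ty":-5,"tz":0,"ax":0,"ay":0,"az":36},
    {"tx":-37,"ty":-5.7,"tz":0,"ax":0,"ay":0,"az":41},
    {"tx":-41,"ty":-6.4,"tz":0,"ax":0,"ay":0,"az":46},
  ],
  grip=0,
)

```text
clock: 10.15
tool_pos: [0.504, -0.091, 0.2559]
tool_rot: [0.89, 0.456, 0.001, 0.001]
ft_force: [1.4, -0.8, -0.2]
finger_gap: 0.0852
finger_force: 0.0
```

```bash
python3 - <<'E'
from h import *
p,d=snap('side','s3');q,d=snap('top','t3');cv2.imwrite('pics/c3.png',np.hstack([cv2.resize(p[220:420,120:320],(400,400)),cv2.resize(q[140:290,80:230],(400,400))]))
E
python3 go.py  512 -335 140 28.7
```

```text
10.25 [504.  -93.5 255.4] yaw [0.58650156 0.80994743] [ 0.3  1.1 -0.6] [0.05 0.04 0.05] 0.0854 0.0
(512.0, -335.0, 140.0, 28.7) t cm [-19.08  14.77  11.61] a deg [2.100e-01 1.000e-02 2.539e+01]
```

View pics/c3.png

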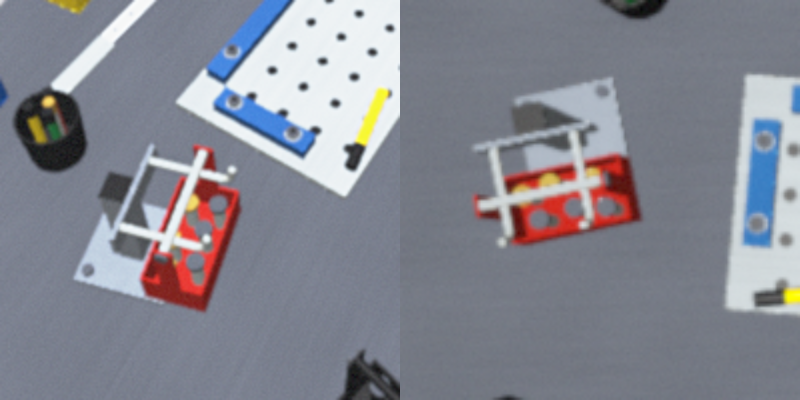

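The tote hangs on both prongs: the bar crosses them at (505,205) and (580,190) in the right panel. Next is the bracket.

>>> drive_tool(
  targets=[
    {"tx":-3,"ty":2.3,"tz":0,"ax":0,"ay":0,"az":4},
    {"tx":-6,"ty":4.6,"tz":1,"ax":0,"ay":0,"az":8},
    {"tx":-9,"ty":7,"tz":3,"ax":0,"ay":0,"az":12},
    {"tx":-12,"ty":9.3,"tz":5,"ax":0,"ay":0,"az":16},
    {"tx":-15,"ty":11.6,"tz":7.5,"ax":0,"ay":0,"az":20},
    {"tx":-18,"ty":13.9,"tz":10,"ax":0,"ay":0,"az":24},
    {"tx":-19.1,"ty":14.8,"tz":11.6,"ax":0,"ay":0,"az":25.4},
    {"tx":-19.1,"ty":14.8,"tz":11.6,"ax":0,"ay":0,"az":25.4},
    {"tx":-19.1,"ty":14.8,"tz":11.6,"ax":0,"ay":0,"az":25.4},
  ],
)

```text
clock: 11.15
tool_pos: [0.5138, -0.3291, 0.1386]
tool_rot: [0.968, 0.252, 0.0, -0.0]
ft_force: [0.1, 0.5, -0.1]
finger_gap: 0.0851
finger_force: 0.0
```

```bash
python3 go.py  512.3 -335.3 46 28.7
```

```text
11.15 [ 513.8 -329.1  138.6] yaw [0.87273265 0.48819789] [ 0.1  0.5 -0.1] [ 0.03 -0.01  0.03] 0.0851 0.0
(512.3, -335.3, 46.0, 28.7) t cm [-0.44  0.47  9.26] a deg [-0.05 -0.04  0.52]
```

>>> drive_tool(
  targets=[
    {"tx":-0.2,"ty":0.2,"tz":1.5,"ax":0,"ay":0,"az":0.5},
    {"tx":-0.4,"ty":0.45,"tz":4,"ax":0,"ay":0,"az":0.5},
    {"tx":-0.45,"ty":0.45,"tz":6.5,"ax":0,"ay":0,"az":0.5},
    {"tx":-0.45,"ty":0.45,"tz":8.5,"ax":0,"ay":0,"az":0.5},
    {"tx":-0.45,"ty":0.45,"tz":9.3,"ax":0,"ay":0,"az":0.5},
    {"tx":-0.45,"ty":0.45,"tz":9.3,"ax":0,"ay":0,"az":0.5},
  ],
)

```text
clock: 11.75
tool_pos: [0.5113, -0.3347, 0.0438]
tool_rot: [0.969, 0.248, -0.001, -0.001]
ft_force: [0.3, 0.6, 0.3]
finger_gap: 0.0853
finger_force: 0.0
```

>>> drive_tool(
  targets=[
    {"tx":0,"ty":0,"tz":0,"ax":0,"ay":0,"az":0},
    {"tx":0,"ty":0,"tz":0,"ax":0,"ay":0,"az":0},
    {"tx":0,"ty":0,"tz":0,"ax":0,"ay":0,"az":0},
    {"tx":0,"ty":0,"tz":0,"ax":0,"ay":0,"az":0},
    {"tx":0,"ty":0,"tz":0,"ax":0,"ay":0,"az":0},
    {"tx":0,"ty":0,"tz":0,"ax":0,"ay":0,"az":0},
    {"tx":0,"ty":0,"tz":0,"ax":0,"ay":0,"az":0},
    {"tx":0,"ty":0,"tz":0,"ax":0,"ay":0,"az":0},
  ],
  grip=255,
  newtons=100,
)

```text
clock: 12.55
tool_pos: [0.5124, -0.337, 0.0457]
tool_rot: [0.969, 0.247, 0.001, 0.001]
ft_force: [0.1, -1.4, 2.5]
finger_gap: 0.0088
finger_force: 98.2
```

```bash
python3 go.py  512.3 -335.3 140 28.7
```

```text
12.55 [ 512.4 -337.    45.7] yaw [0.87774608 0.47912567] [ 0.1 -1.4  2.5] [-0.15 -0.11 -0.06] 0.0088 98.15348267555237
(512.3, -335.3, 140.0, 28.7) t cm [ 0.08 -0.13 -9.43] a deg [ 0.12 -0.04 -0.07]
```

>>> drive_tool(
  targets=[
    {"tx":0,"ty":0,"tz":-0.8,"ax":0,"ay":0,"az":0},
    {"tx":0,"ty":0,"tz":-2.5,"ax":0,"ay":0,"az":0},
    {"tx":0,"ty":0,"tz":-4.5,"ax":0,"ay":0,"az":0},
    {"tx":0,"ty":0,"tz":-6.5,"ax":0,"ay":0,"az":0},
    {"tx":0,"ty":0,"tz":-8.5,"ax":0,"ay":0,"az":0},
    {"tx":0,"ty":0,"tz":-9.5,"ax":0,"ay":0,"az":0},
  ],
)

```text
clock: 13.15
tool_pos: [0.5112, -0.3357, 0.1399]
tool_rot: [0.969, 0.247, -0.0, -0.001]
ft_force: [0.5, -0.6, -5.6]
finger_gap: 0.009
finger_force: 97.6
```

```bash
python3 go.py  526.6 46.9 140 83.9
```

```text
13.15 [ 511.2 -335.7  139.9] yaw [0.87756795 0.47945197] [ 0.5 -0.6 -5.6] [-0.07 -0.04 -0.01] 0.009 97.63807654380798
(526.6, 46.9, 140.0, 83.9) t cm [ 19.69 -32.84   0.04] a deg [-1.100e-01 -2.000e-02 -5.525e+01]
```

>>> drive_tool(
  targets=[
    {"tx":1,"ty":-1.6,"tz":0,"ax":0,"ay":0,"az":-3},
    {"tx":2.8,"ty":-4.6,"tz":0,"ax":0,"ay":0,"az":-8},
    {"tx":4.8,"ty":-8,"tz":0,"ax":0,"ay":0,"az":-14},
    {"tx":7,"ty":-11.6,"tz":0,"ax":0,"ay":0,"az":-20},
    {"tx":9.2,"ty":-15.3,"tz":0,"ax":0,"ay":0,"az":-26},
    {"tx":11.4,"ty":-19,"tz":0,"ax":0,"ay":0,"az":-32},
    {"tx":13.6,"ty":-22.7,"tz":0,"ax":0,"ay":0,"az":-38},
    {"tx":15.8,"ty":-26.4,"tz":0,"ax":0,"ay":0,"az":-44},
    {"tx":17.8,"ty":-29.7,"tz":0,"ax":0,"ay":0,"az":-50},
    {"tx":19.2,"ty":-32,"tz":0,"ax":0,"ay":0,"az":-54},
  ],
)

```text
clock: 14.15
tool_pos: [0.5245, 0.04, 0.1377]
tool_rot: [0.749, 0.663, -0.001, -0.002]
ft_force: [0.5, -0.2, -6.0]
finger_gap: 0.0088
finger_force: 98.1
```

>>> drive_tool(
  targets=[
    {"tx":0,"ty":0,"tz":0,"ax":0,"ay":0,"az":0},
    {"tx":0,"ty":0,"tz":0,"ax":0,"ay":0,"az":0},
  ],
)

```text
clock: 14.35
tool_pos: [0.5252, 0.0377, 0.1381]
tool_rot: [0.75, 0.661, -0.002, -0.001]
ft_force: [-0.5, -0.7, -5.4]
finger_gap: 0.0087
finger_force: 98.1
```

```bash
python3 go.py  526.6 46.9 64 83.9
python3 - <<'E'
from h import *
p,d=snap('side','s4');q,d=snap('top','t4');cv2.imwrite('pics/c4.png',np.hstack([cv2.resize(p[160:310,180:330],(400,400)),cv2.resize(q[150:270,195:315],(400,400))]))
E
```

```text
14.35 [525.2  37.7 138.1] yaw [0.12582512 0.99205214] [-0.5 -0.7 -5.4] [-0.11  0.    0.03] 0.0087 98.06467294692993
(526.6, 46.9, 64.0, 83.9) t cm [0.94 0.05 7.41] a deg [-0.22  0.04 -1.13]
```

View pics/c4.png

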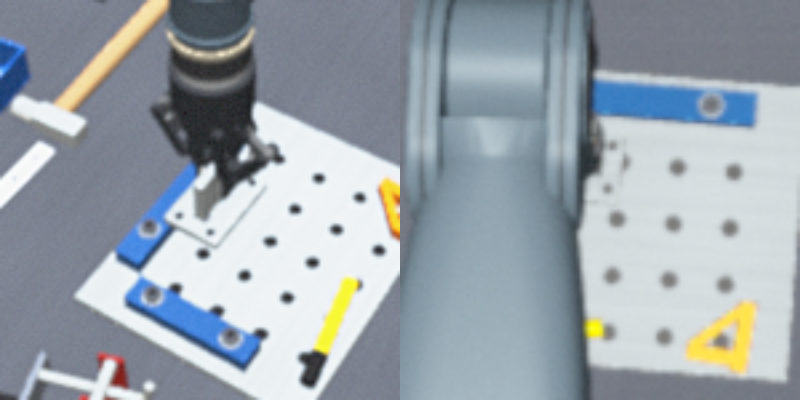

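The bracket is held level over the plate, with its near foot corner at (215,245) and clear of both bars. I'll lower it.

>>> drive_tool(
  targets=[
    {"tx":0.2,"ty":0,"tz":1,"ax":0,"ay":0,"az":-0.5},
    {"tx":0.5,"ty":0,"tz":3,"ax":-0.2,"ay":0,"az":-1.1},
    {"tx":0.5,"ty":0,"tz":5,"ax":-0.2,"ay":0,"az":-1.1},
    {"tx":0.5,"ty":0,"tz":6.6,"ax":-0.2,"ay":0,"az":-1.1},
    {"tx":0.5,"ty":0,"tz":7.4,"ax":-0.2,"ay":0,"az":-1.1},
    {"tx":0.5,"ty":0,"tz":7.6,"ax":-0.2,"ay":0,"az":-1.1},
    {"tx":0.5,"ty":0,"tz":7.6,"ax":-0.2,"ay":0,"az":-1.1},
  ],
)

```text
clock: 15.15
tool_pos: [0.5275, 0.0412, 0.0637]
tool_rot: [0.745, 0.667, 0.001, 0.001]
ft_force: [0.4, 0.1, -5.4]
finger_gap: 0.009
finger_force: 97.8
```

>>> drive_tool(
  targets=[
    {"tx":0,"ty":0,"tz":0.15,"ax":0,"ay":0,"az":0},
    {"tx":0,"ty":0,"tz":0.3,"ax":0,"ay":0,"az":0},
    {"tx":0,"ty":0,"tz":0.3,"ax":0,"ay":0,"az":0},
  ],
)

```text
clock: 15.45
tool_pos: [0.5279, 0.0416, 0.0613]
tool_rot: [0.745, 0.667, 0.002, 0.002]
ft_force: [0.4, 0.8, -4.7]
finger_gap: 0.0088
finger_force: 97.8
```

```bash
python3 go.py  548.6 64.7 58 83.9
```

```text
15.45 [527.9  41.6  61.3] yaw [0.1090326  0.99403817] [ 0.4  0.8 -4.7] [-0.    0.06 -0.04] 0.0088 97.83124208450317
(548.6, 64.7, 58.0, 83.9) t cm [2.53 1.8  0.34] a deg [ 0.26 -0.   -0.16]
```

>>> drive_tool(
  targets=[
    {"tx":0,"ty":0,"tz":0.15,"ax":0,"ay":0,"az":0},
    {"tx":0,"ty":0,"tz":0.15,"ax":0,"ay":0,"az":0},
  ],
)

```text
clock: 15.65
tool_pos: [0.5275, 0.0416, 0.0593]
tool_rot: [0.745, 0.667, 0.001, 0.001]
ft_force: [0.1, -0.3, -5.5]
finger_gap: 0.0089
finger_force: 97.8
```

>>> drive_tool(
  targets=[
    {"tx":0,"ty":0,"tz":0.15,"ax":0,"ay":0,"az":0},
    {"tx":0,"ty":0,"tz":0.15,"ax":0,"ay":0,"az":0},
  ],
)

```text
clock: 15.85
tool_pos: [0.5276, 0.0416, 0.0578]
tool_rot: [0.745, 0.667, 0.001, 0.001]
ft_force: [0.0, -0.1, -5.6]
finger_gap: 0.0088
finger_force: 98.1
```

>>> drive_tool(
  targets=[
    {"tx":0,"ty":0,"tz":0.1,"ax":0,"ay":0,"az":0},
    {"tx":0,"ty":0,"tz":0.1,"ax":0,"ay":0,"az":0},
  ],
)

```text
clock: 16.05
tool_pos: [0.5277, 0.0415, 0.0577]
tool_rot: [0.745, 0.667, 0.001, 0.001]
ft_force: [-2.1, -0.3, 0.6]
finger_gap: 0.0091
finger_force: 98.8
```

The bracket is on the plate. I'll add a light down-press and slide it toward the long bar.

>>> drive_tool(
  targets=[
    {"tx":0,"ty":0.2,"tz":0.05,"ax":0,"ay":0,"az":0},
    {"tx":0,"ty":0.6,"tz":0.05,"ax":0,"ay":0,"az":0},
    {"tx":0,"ty":1,"tz":0.05,"ax":0,"ay":0,"az":0},
    {"tx":0,"ty":1.3,"tz":0.05,"ax":0,"ay":0,"az":0},
    {"tx":0,"ty":1.5,"tz":0.05,"ax":0,"ay":0,"az":0},
    {"tx":0,"ty":1.5,"tz":0.05,"ax":0,"ay":0,"az":0},
  ],
)

```text
clock: 16.65
tool_pos: [0.5432, 0.04, 0.0576]
tool_rot: [0.745, 0.667, 0.002, 0.002]
ft_force: [-2.5, 0.1, 4.6]
finger_gap: 0.0087
finger_force: 99.7
```

>>> drive_tool(
  targets=[
    {"tx":0,"ty":0.1,"tz":0,"ax":0,"ay":0,"az":0},
    {"tx":0,"ty":0.2,"tz":0,"ax":0,"ay":0,"az":0},
    {"tx":0,"ty":0.2,"tz":0,"ax":0,"ay":0,"az":0},
  ],
)

```text
clock: 16.95
tool_pos: [0.5449, 0.0398, 0.0576]
tool_rot: [0.745, 0.667, 0.002, 0.002]
ft_force: [-3.4, 0.5, 5.4]
finger_gap: 0.0092
finger_force: 99.8
```

```bash
python3 go.py  548.6 64.7 58 83.9
```

```text
16.95 [544.9  39.8  57.6] yaw [0.10893902 0.99404842] [-3.4  0.5  5.4] [0.07 1.19 0.01] 0.0092 99.7518253326416
(548.6, 64.7, 58.0, 83.9) t cm [ 2.52  0.09 -0.04] a deg [ 0.25 -0.01 -0.15]
```

>>> drive_tool(
  targets=[
    {"tx":0,"ty":0.1,"tz":0,"ax":0,"ay":0,"az":0},
    {"tx":0,"ty":0.2,"tz":0,"ax":0,"ay":0,"az":0},
    {"tx":0,"ty":0.2,"tz":0,"ax":0,"ay":0,"az":0},
  ],
)

```text
clock: 17.25
tool_pos: [0.5469, 0.0395, 0.0576]
tool_rot: [0.745, 0.667, 0.001, 0.002]
ft_force: [-4.6, 0.4, 5.5]
finger_gap: 0.0086
finger_force: 99.7
```

>>> drive_tool(
  targets=[
    {"tx":0,"ty":0.1,"tz":0,"ax":0,"ay":0,"az":0},
    {"tx":0,"ty":0.15,"tz":0,"ax":0,"ay":0,"az":0},
    {"tx":0,"ty":0.15,"tz":0,"ax":0,"ay":0,"az":0},
  ],
)

```text
clock: 17.55
tool_pos: [0.5478, 0.0395, 0.0576]
tool_rot: [0.745, 0.668, 0.001, 0.001]
ft_force: [-5.4, 0.5, 6.0]
finger_gap: 0.0087
finger_force: 100.0
```

>>> drive_tool(
  targets=[
    {"tx":0,"ty":0.1,"tz":0,"ax":0,"ay":0,"az":0},
    {"tx":0,"ty":0.15,"tz":0,"ax":0,"ay":0,"az":0},
    {"tx":0,"ty":0.15,"tz":0,"ax":0,"ay":0,"az":0},
  ],
)

```text
clock: 17.85
tool_pos: [0.548, 0.0394, 0.0576]
tool_rot: [0.744, 0.668, 0.0, 0.0]
ft_force: [-9.3, 0.1, 9.5]
finger_gap: 0.0087
finger_force: 100.4
```

>>> drive_tool(
  targets=[
    {"tx":0,"ty":0.1,"tz":0,"ax":0,"ay":0,"az":0},
    {"tx":0,"ty":0.15,"tz":0,"ax":0,"ay":0,"az":0},
    {"tx":0,"ty":0.15,"tz":0,"ax":0,"ay":0,"az":0},
  ],
)

```text
clock: 18.15
tool_pos: [0.5481, 0.0394, 0.0577]
tool_rot: [0.744, 0.668, -0.001, -0.001]
ft_force: [-12.1, 1.1, 12.4]
finger_gap: 0.0088
finger_force: 100.8
```

The bracket is in contact with the long bar (x stalled at 548 mm while the force rises). I'll slide it along to the short bar.

>>> drive_tool(
  targets=[
    {"tx":0.2,"ty":0,"tz":0,"ax":0,"ay":0,"az":0},
    {"tx":0.6,"ty":0,"tz":0,"ax":0,"ay":0,"az":0},
    {"tx":1,"ty":0,"tz":0,"ax":0,"ay":0,"az":0},
    {"tx":1.4,"ty":0,"tz":0,"ax":0,"ay":0,"az":0},
    {"tx":1.8,"ty":0,"tz":0,"ax":0,"ay":0,"az":0},
    {"tx":2,"ty":0,"tz":0,"ax":0,"ay":0,"az":0},
    {"tx":2,"ty":0,"tz":0,"ax":0,"ay":0,"az":0},
  ],
)

```text
clock: 18.85
tool_pos: [0.5498, 0.0554, 0.0579]
tool_rot: [0.745, 0.667, -0.004, 0.002]
ft_force: [-14.1, -9.0, 13.3]
finger_gap: 0.0087
finger_force: 100.8
```

>>> drive_tool(
  targets=[
    {"tx":0.1,"ty":0,"tz":0,"ax":0,"ay":0,"az":0},
    {"tx":0.2,"ty":0,"tz":0,"ax":0,"ay":0,"az":0},
    {"tx":0.3,"ty":0,"tz":0,"ax":0,"ay":0,"az":0},
    {"tx":0.3,"ty":0,"tz":0,"ax":0,"ay":0,"az":0},
  ],
)

```text
clock: 19.25
tool_pos: [0.5501, 0.058, 0.0579]
tool_rot: [0.745, 0.667, -0.005, 0.002]
ft_force: [-14.5, -10.3, 13.7]
finger_gap: 0.0086
finger_force: 100.8
```

```bash
python3 go.py  550.6 64.7 58 83.9
```

```text
19.25 [550.1  58.   57.9] yaw [0.11085129 0.99378894] [-14.5 -10.3  13.7] [-1.61  2.89  0.13] 0.0086 100.82917213439941
(550.6, 64.7, 58.0, 83.9) t cm [ 0.68 -0.02 -0.02] a deg [-0.16  0.56 -0.27]
```

>>> drive_tool(
  targets=[
    {"tx":0.15,"ty":0,"tz":0,"ax":0,"ay":0,"az":0},
    {"tx":0.3,"ty":0,"tz":0,"ax":0,"ay":0,"az":0},
    {"tx":0.4,"ty":0,"tz":0,"ax":0,"ay":0,"az":0},
    {"tx":0.4,"ty":0,"tz":0,"ax":0,"ay":0,"az":0},
  ],
)

```text
clock: 19.65
tool_pos: [0.5505, 0.062, 0.0579]
tool_rot: [0.745, 0.667, -0.005, 0.002]
ft_force: [-14.8, -10.4, 14.0]
finger_gap: 0.0086
finger_force: 101.0
```

>>> drive_tool(
  targets=[
    {"tx":0.1,"ty":0,"tz":0,"ax":0,"ay":0,"az":0},
    {"tx":0.2,"ty":0,"tz":0,"ax":0,"ay":0,"az":0},
    {"tx":0.3,"ty":0,"tz":0,"ax":0,"ay":0,"az":0},
    {"tx":0.3,"ty":0,"tz":0,"ax":0,"ay":0,"az":0},
  ],
)

```text
clock: 20.05
tool_pos: [0.5508, 0.0635, 0.0581]
tool_rot: [0.745, 0.667, -0.006, 0.003]
ft_force: [-14.5, -13.3, 15.6]
finger_gap: 0.0086
finger_force: 100.9
```

```bash
python3 go.py  550.6 64.7 58 83.9
```

```text
20.05 [550.8  63.5  58.1] yaw [0.11138438 0.99369025] [-14.5 -13.3  15.6] [-2.39  3.1   0.13] 0.0086 100.93976140022278
(550.6, 64.7, 58.0, 83.9) t cm [ 0.12 -0.03  0.01] a deg [-0.16  0.75 -0.3 ]
```

Contact with the short bar is beginning. I'll push harder against both, with more down-press and a counter-tilt so the foot stays flat.

>>> drive_tool(
  targets=[
    {"tx":0.2,"ty":0.1,"tz":0.1,"ax":0,"ay":0.4,"az":0},
    {"tx":0.4,"ty":0.2,"tz":0.1,"ax":0,"ay":0.8,"az":0},
    {"tx":0.6,"ty":0.3,"tz":0.1,"ax":0,"ay":1,"az":0},
    {"tx":0.6,"ty":0.3,"tz":0.1,"ax":0,"ay":1,"az":0},
  ],
)

```text
clock: 20.45
tool_pos: [0.551, 0.0636, 0.0581]
tool_rot: [0.746, 0.666, -0.007, -0.0]
ft_force: [-27.0, -26.1, 25.8]
finger_gap: 0.009
finger_force: 103.0
```

```bash
python3 go.py  550.6 64.7 58 83.9;python3 - <<'E'
from h import *
p,d=snap('side','s5');cv2.imwrite('pics/c5.png',cv2.resize(p[190:310,190:350],(800,600),interpolation=cv2.INTER_CUBIC))
E
```

```text
20.45 [551.   63.6  58.1] yaw [0.11381721 0.99345527] [-27.  -26.1  25.8] [-5.13  5.14  0.42] 0.009 102.97961354255676
(550.6, 64.7, 58.0, 83.9) t cm [ 0.1  -0.05  0.01] a deg [-0.51  0.55 -0.44]
```

View pics/c5.png

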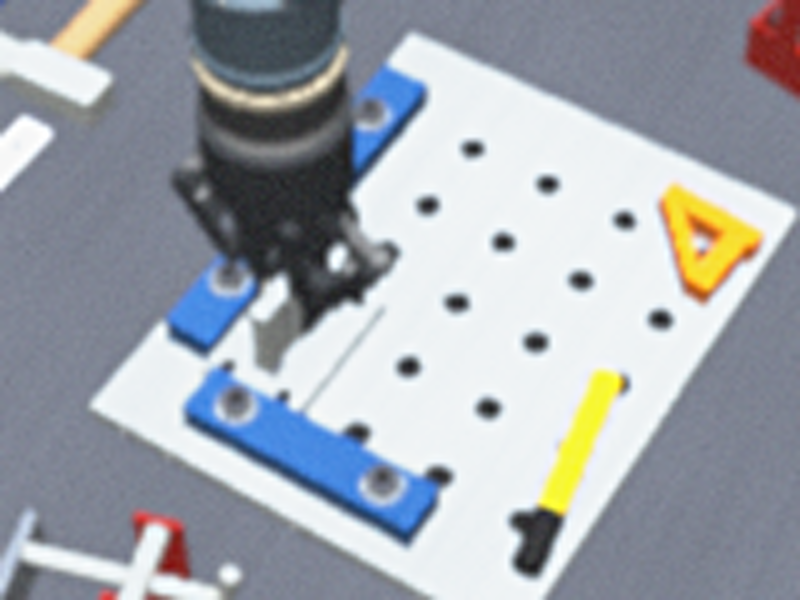

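The foot's near edge runs straight into the short bar at (303,412). The pose has stalled with about 27 N in each direction. A small yaw nudge will show whether the bracket is square against the bars.

>>> drive_tool(
  targets=[
    {"tx":0,"ty":0,"tz":0,"ax":0,"ay":0,"az":-0.5},
    {"tx":0,"ty":0,"tz":0,"ax":0,"ay":0,"az":-1},
    {"tx":0,"ty":0,"tz":0,"ax":0,"ay":0,"az":-1},
    {"tx":0,"ty":0,"tz":0,"ax":0,"ay":0,"az":-1},
  ],
)

```text
clock: 20.9
tool_pos: [0.551, 0.0636, 0.0581]
tool_rot: [0.741, 0.671, -0.006, -0.0]
ft_force: [-25.7, -25.3, 26.5]
finger_gap: 0.0088
finger_force: 102.8
```

```bash
python3 go.py  550.6 64.7 58 83.9
```

```text
20.9 [551.   63.6  58.1] yaw [0.09942582 0.99500712] [-25.7 -25.3  26.5] [-5.06  5.13 -0.38] 0.0088 102.76630282402039
(550.6, 64.7, 58.0, 83.9) t cm [ 0.11 -0.05  0.01] a deg [-0.5   0.5   0.39]
```

>>> drive_tool(
  targets=[
    {"tx":0,"ty":0,"tz":0,"ax":0,"ay":0,"az":1},
    {"tx":0,"ty":0,"tz":0,"ax":0,"ay":0,"az":2},
    {"tx":0,"ty":0,"tz":0,"ax":0,"ay":0,"az":2},
    {"tx":0,"ty":0,"tz":0,"ax":0,"ay":0,"az":2},
  ],
)

```text
clock: 21.3
tool_pos: [0.551, 0.0636, 0.0581]
tool_rot: [0.751, 0.66, -0.006, 0.0]
ft_force: [-26.1, -26.3, 26.6]
finger_gap: 0.0087
finger_force: 103.7
```

```bash
python3 go.py  550.6 64.7 58 83.9
```

```text
21.3 [551.   63.6  58.1] yaw [0.12857387 0.99165235] [-26.1 -26.3  26.6] [-5.17  5.22  1.19] 0.0087 103.66453170776367
(550.6, 64.7, 58.0, 83.9) t cm [ 0.1  -0.05  0.01] a deg [-0.49  0.55 -1.29]
```

The TCP doesn't move and the wrist moment changes linearly, crossing zero at about 83.9°. So the bracket is locked square against the bars and only the pads give. I'll set the yaw back to square, with a little more down-press and anti-tip.

>>> drive_tool(
  targets=[
    {"tx":0,"ty":0,"tz":0.1,"ax":-0.3,"ay":0.3,"az":-0.8},
    {"tx":0.05,"ty":0.05,"tz":0.15,"ax":-0.7,"ay":0.6,"az":-1.5},
    {"tx":0.05,"ty":0.05,"tz":0.15,"ax":-0.7,"ay":0.6,"az":-1.5},
    {"tx":0.05,"ty":0.05,"tz":0.15,"ax":-0.7,"ay":0.6,"az":-1.5},
    {"tx":0.05,"ty":0.05,"tz":0.15,"ax":-0.7,"ay":0.6,"az":-1.5},
  ],
)

```text
clock: 21.8
tool_pos: [0.5507, 0.0633, 0.0576]
tool_rot: [0.744, 0.668, 0.0, 0.001]
ft_force: [-29.5, -27.6, 33.1]
finger_gap: 0.0091
finger_force: 103.9
```

```bash
python3 go.py  550.6 64.7 58 83.9
python3 - <<'E'
from h import *
p,d=snap('side','s6');Q=pts('side',d)
yw=np.radians(-6.1);ex=np.array([np.cos(yw),np.sin(yw)]);ey=np.array([-ex[1],ex[0]])
A=Q.reshape(-1,3);q=(A[:,:2]-[.5832,.1062]);x=q@ex;y=q@ey
# foot top: clear near strip of foot
for nm,m in(('foot y near short',(y>-.03)&(y<-.004)),('mid',(y>-.06)&(y<-.03)),('far',(y>-.085)&(y<-.06))):
    m=m&(x>-.056)&(x<-.042)&(A[:,2]<.04);print(nm,m.sum(),np.median(A[m,2]).round(4))
m=(x>-.11)&(x<-.065)&(y>-.09)&(y<-.01);print('plate',np.median(A[m,2]).round(4))
m=(x>-.02)&(x<-.003)&(y>-.08)&(y<-.004)&(A[:,2]<.05);print('far strip',m.sum(),np.median(A[m,2]) if m.any() else '')
E
```

```text
21.8 [550.7  63.3  57.6] yaw [0.10711343 0.99424657] [-29.5 -27.6  33.1] [-5.45  6.26  0.13] 0.0091 103.9207935333252
(550.6, 64.7, 58.0, 83.9) t cm [ 0.14 -0.03 -0.04] a deg [ 0.12  0.04 -0.05]
foot y near short 41 0.0223
mid 50 0.0217
far 37 0.0227
plate 0.3766
far strip 50 0.021489727949191517
```

The tool is level again and back at z 57.6, the foot's top reads 22 mm as it should, and the push is about 28 N on each bar. I'll hold briefly, then hand in.

>>> drive_tool(
  targets=[
    {"tx":0,"ty":0,"tz":0,"ax":0,"ay":0,"az":0},
    {"tx":0,"ty":0,"tz":0,"ax":0,"ay":0,"az":0},
    {"tx":0,"ty":0,"tz":0,"ax":0,"ay":0,"az":0},
    {"tx":0,"ty":0,"tz":0,"ax":0,"ay":0,"az":0},
  ],
)

```text
clock: 22.25
tool_pos: [0.5507, 0.0633, 0.0576]
tool_rot: [0.744, 0.668, 0.0, 0.001]
ft_force: [-30.3, -27.6, 33.2]
finger_gap: 0.0087
finger_force: 104.0
```

```bash
python3 go.py && python3 -c "
from workcell import env
print(env.job_done())"
```

```text
22.25 [550.7  63.3  57.6] yaw [0.10712371 0.99424548] [-30.3 -27.6  33.2] [-5.38  6.3   0.11] 0.0087 103.95053029060364
the job is handed in; nothing more can be done
None
```

The job is handed in at 22 s: the red tote hangs released on both prongs, and the bracket sits flat in the corner, still gripped and pushed with about 28–30 N towards each stop bar.

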